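# Stack the notched parts tray on the keyed tray

## Robot

A 6-joint arm with a two-finger parallel gripper is mounted at the origin on the work surface. World frame = base frame: x ahead of the robot, y to its left, z up, the work surface at z = 0. Lengths are in m, angles in degrees, forces in N, time in s.
With the tool pointing down it reaches from about 0.25 to 0.775 m from the base axis. Payload 8.9 kg.
Tool frame: the origin (TCP) lies at the very end of the fingers, on their centre line; the grasp point (between the pads) lies 19 mm behind it; z points along the fingers, y is the line along which they close (so a half turn about z gives the same grasp; the last joint's range is limited). The gripper opens to 85 mm and grips with 20 to 120 N. Pads are 22 mm wide; open, the fingers measure 114 mm over their backs; the gripper's body (76 mm by 85 mm) begins 54 mm behind the grasp point. The pads swing forward as they close: fully open they stand 13 mm farther back than shut.
Start: joints at [55.56, 16.656, -8.789, 64.555, 0, 82.019], TCP at [0.234, 0.47, 0.231] pointing down, gripper open.
Joint ranges: [-144.48, 144.48], [-52.06, 99.96], [-74.48, 78.29], [-112.23, 115.85], [-86.99, 84.42], [-180, 180]. Speed limits (degrees/s): [127.2, 127.2, 159.86, 180, 180, 180].

## Interface

Orientations are given as a 3x3 rotation matrix whose columns are the frame's x, y, z axes.
In Python, from cell import manip gives the robot as it stands.
- The arm moves only by the tool jog_arm, never from a script. Its argument "commands" is a list of rows, each a list of 3 entries, a list of its own where there are three numbers: the shift along the tool's x, y, z in units of 150 mm (1.0 is 150 mm), then the turn about the tool's z in units of pi/2 rad (1.0 is pi/2 rad), then the opening, from -1 (shut) to 1 (fully open). In form: [[[x, y, z], yaw, grip], ...]. A call has 1 to 20 rows; each row is the pose to reach, as a shift and turn from the pose commanded when the call began, along the tool's axes at that moment; what a row does not reach only later rows make up. A row lasts 1/10 s, in which the tool goes at most 50 mm and 8.59 degrees, less where a joint would pass 70% of its speed; a pose out of reach is approached as far as the arm can. A call with a number of a shift or a turn outside -1 to 1 is refused whole. A call with a gripper value outside its range is refused whole. The fingers move at their own pace and stop on an object; "force" is the grip in N (left out, the last holds). Time passes only in rows, so rows that repeat a pose let the fingers close. It gives the time, the measured TCP pose, the force, the opening and the grip force at its end, in the units of the state.
- manip.get_state(): the state, without advancing time (a new reading comes with each control period).
- manip.camera(name): name is "side" or "top" or "wrist"; returns a dict with "color" (384x512x3 uint8, red, green, blue), "z_map" (384x512 float32, m along the optical axis (not along the pixel's ray), 0 where there is no reading), "intrinsics" (3x3 intrinsics, pixels), "k1" (the pictures are not rectified: a ray, as slopes to the right and down, at radius r is drawn at 1 + k1 r^2 times it, then the intrinsics apply), "rvec" (rotation vector, rad) and "tvec" (3), from world to camera coordinates, as OpenCV has them. Camera axes: x right, y down, z forward; pixel columns grow to the right and rows downward; lengths in m; the calibration is good to about 2 mm. A picture is of the moment at which its call begins.
- manip.close_job(): hands the job in; it is judged then, once.
Trained networks look in a picture, given as the dict that the camera call returned (one of the last four; its "shot" number tells which), for a name from the list of things; names that differ only in an ending like _2 or _b are one class to them, and where a whole thing is asked for, a point or a joint stands for the part that bears it (a point fixed in the world has none). Each returns a list of dicts, best first, with "score" (0 to 1); they miss things now and then, are a little off and sometimes report something else, mostly with a low value. They report only what shows in the picture. A call takes as long as a camera call. They do not tell look-alikes from the thing itself.
- manip.cut_out(label, picture): "mask" (384x512 bool, what is visible of it) and "rect" ([left, top, right, bottom] in pixels, round what is visible of it).
- manip.mark_of(label, picture): "pixel" ([column, row] in pixels: a listed point, or the origin of a listed thing).
The state is a dict: "clock": time; "joint_positions": joint angles; "joint_vel": joint speeds; "joint_efforts": joint torques, N m; "tcp_pos": TCP position; "tcp_rot": TCP orientation; "contact_force": force on the tool from outside, world axes, zero at the start; "torque": the same for the moment, N m; "finger_gap": finger opening in m; "grip_force": force on a finger pad.
Only numpy, scipy, OpenCV 4.12 (cv2) and the standard library are available. Lean on these libraries where they do the work, as an engineer would, in place of code of your own. Each camera call takes 0.05 s, during which the arm holds its last target. There are 200 camera calls.

## Task

Stack the notched parts tray (grey with a blue handle) on the keyed tray, squarely, with the tray's notch over the orange key so that it sits flat on the rim. Set it down rather than drop it, let go, and leave the keyed tray and the green-handled tray without a notch where they stand.

Things in the scene. Friction and masses are not known exactly. Their poses are not given: they have to be found in the camera images.
- notched_tray: Tray to move, 0.25-0.5 kg: grey, open, 150 (x) x 110 (y) x 45 mm high. In the middle of its +x end a notch 46 mm wide (y), 34 deep (x = 41 to 75 mm) is cut right through floor and walls, a gap seen from above. Handle: upright blue panel in the middle, 16 thick (y), 70 long (x), flat top 95 mm above the underside, 50 above the walls. Corks inside. Origin: centre of underside, z up.
- keyed_tray: Tray to stack on, loose, 0.9 kg: grey, 170 (x) x 130 (y) mm, flat rim 55 mm above its underside (23 mm wide, 36 at the +x end) round an opening with white and blue bottle caps. Orange key on the rim at its +x end. Origin: centre of underside, z up. Stacked right, the notched tray's origin is 55 mm straight above this one, x axes pointing the same way.
- plain_tray: Bystander: a grey tray just like the notched tray in size and form, but with a green handle, no notch, and yellow and red discs inside. To be left alone. Origin: centre of the underside; z up.
- key (a point): Centre of the top of the orange key: an upright block 12 (x) x 24 (y) mm, 30 mm high above the rim, standing at x = +60 mm on the keyed tray's middle line; its top is 85 mm above the keyed tray's underside. Axes as the keyed tray's.
Mind the look-alikes: they are no part of the job. What is shaped like the keyed_tray but purple is not meant.

How it is judged:
By the outcome, as a careful person would: the job done as asked, in the order asked, and still so for the second after the job is handed in, with the robot touching nothing.
It also fails if it takes over 38 s, if anything falls off the work surface, if the arm or the gripper's body presses on something with over 40 N, if the wrist force passes 120 N, or if a joint passes its speed limit or range.

## Working session

There is one attempt and no reset: what is moved stays moved. The work goes in short steps, Python scripts to look and compute and a tool call to move; the robot and the scene stay as the last step left them, time stands still between calls to the robot, and variables do not carry over. Pictures are saved under pics/ and viewed, at most 10 in all, crops included, and the job is handed in when it is done.

Besides the shell and the picture viewer there is one more tool, called after "Call:" as name(argument=value, ...), one argument or row to a line, values as JSON. jog_arm: Moves the arm, as the interface text tells. Its arguments: {"type":"object","properties":{"commands":{"type":"array","items":{"type":"array"}},"force":{"type":"number"}},"required":["commands"]}

```bash
mkdir -p pics; cat > h.py <<'E'
import numpy as np, cv2
from cell import manip
def cloud(p):
    K=p["intrinsics"];h,w=p["z_map"].shape
    u,v=np.meshgrid(np.arange(w),np.arange(h))
    pts=np.stack([u,v],-1).reshape(-1,1,2).astype(np.float64)
    n=cv2.undistortPoints(pts,np.array(K,float),np.array([p["k1"],0,0,0,0.])).reshape(h,w,2)
    z=p["z_map"];c=np.dstack([n[...,0]*z,n[...,1]*z,z])
    R=cv2.Rodrigues(np.array(p["rvec"],float))[0];t=np.array(p["tvec"],float).ravel()
    X=(c-t)@R; X[z==0]=np.nan
    return X
def save(p,f,crop=None,s=1):
    im=p["color"][...,::-1]
    if crop: l,t,r,b=crop; im=im[t:b,l:r]
    cv2.imwrite(f,cv2.resize(im,None,fx=s,fy=s,interpolation=cv2.INTER_CUBIC))
E
python3 - <<'E'
from h import *
for n in("top","side"):
    p=manip.camera(n);save(p,f"pics/{n}0.png",s=1.5);X=cloud(p)
    for l in("notched_tray","keyed_tray","plain_tray","key"):
        for d in manip.cut_out(l,p)[:4]:
            m=d["mask"];q=X[m];q=q[~np.isnan(q[:,0])]
            print(n,l,round(d["score"],2),np.round(d["rect"]),np.round(np.median(q,0),3) if len(q) else'')
        print([ (round(d["score"],2),np.round(d["pixel"])) for d in manip.mark_of(l,p)[:4]])
E
```

```text
top notched_tray 0.85 [333. 151. 389. 208.] [ 0.469 -0.301  0.019]
[(0.88, array([354., 178.]))]
top keyed_tray 0.69 [ 98. 221. 169. 290.] [0.253 0.368 0.051]
top keyed_tray 0.63 [141. 139. 196. 203.] [0.513 0.271 0.051]
[(0.82, array([170., 173.])), (0.65, array([139., 259.]))]
top plain_tray 0.82 [229. 129. 277. 184.] [0.555 0.015 0.007]
[]
top key 0.57 [140. 135. 198. 205.] [0.514 0.272 0.051]
top key 0.56 [ 99. 220. 173. 294.] [0.252 0.369 0.051]
[(0.92, array([144., 274.])), (0.7, array([159., 150.]))]
side notched_tray 0.9 [311. 235. 377. 292.] [ 0.465 -0.31   0.025]
[(0.93, array([342., 268.]))]
side keyed_tray 0.98 [122. 145. 177. 199.] [0.253 0.355 0.045]
side keyed_tray 0.71 [195. 127. 259. 183.] [0.512 0.272 0.039]
[(0.61, array([227., 155.])), (0.6, array([154., 178.]))]
side plain_tray 0.57 [257. 165. 313. 211.] [0.543 0.01  0.027]
[(0.56, array([287., 192.]))]
side key 0.77 [120. 148. 176. 199.] [0.254 0.355 0.045]
side key 0.57 [202. 127. 261. 179.] [0.51  0.271 0.037]
[(0.9, array([139., 175.])), (0.67, array([237., 128.]))]
```

View pics/top0.png

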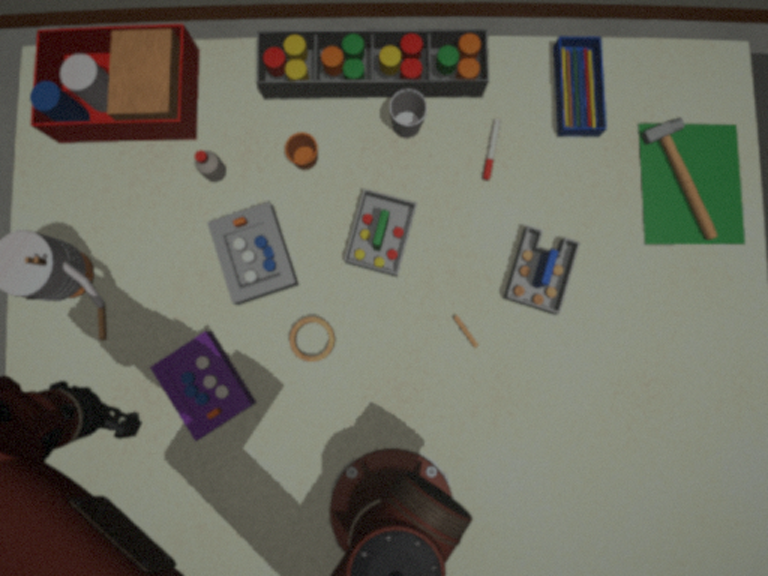

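View pics/side0.png

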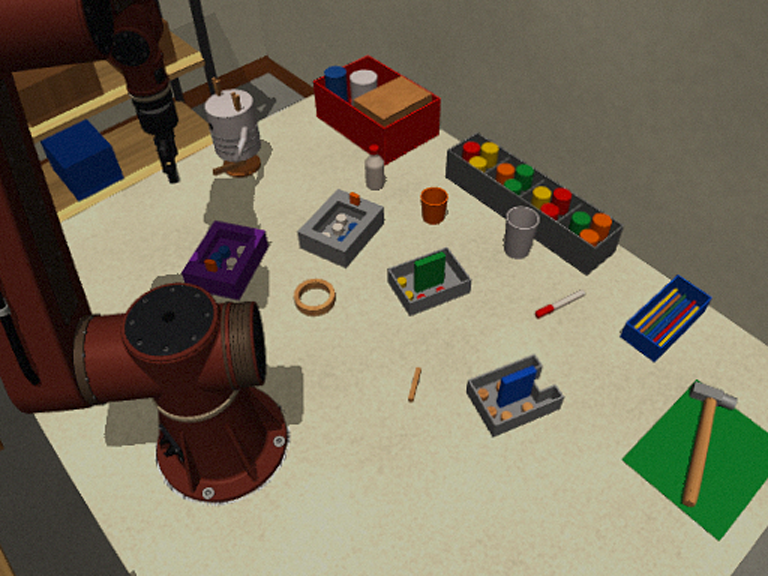

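Candidates, in native top pixels. The keyed tray could be the grey one at (169,171) or the purple one at (135,257); grey fits, since purple is excluded. The notched tray is at (360,180), with the blue handle and a gap at its far end. The green-handled one at (253,155) is the bystander. I'll confirm this in one crop and measure the poses.

```bash
cat >> h.py <<'E'
def rect(q):
    (cx,cy),(w,h),a=cv2.minAreaRect((q[:,:2]*1000).astype(np.float32))
    if w<h: w,h,a=h,w,a+90
    return np.round([cx,cy,w,h,a],1)
def near(X,c,r,z0,z1):
    return (np.hypot(X[...,0]-c[0],X[...,1]-c[1])<r)&(X[...,2]>z0)&(X[...,2]<z1)
E
python3 - <<'E'
from h import *
ims=[]
for n in("top","side"):
    p=manip.camera(n);X=cloud(p);hsv=cv2.cvtColor(p["color"],cv2.COLOR_RGB2HSV)
    a=X[near(X,(.512,.271),.13,.047,.065)]
    print(n,"keyed rim",rect(a),len(a), np.median(a[:,2]))
    o=near(X,(.512,.271),.13,.06,.1); print(" key",o.sum(),np.nanmean(X[o],0).round(3), X[o][:,2].max())
    for nm,c in(("notched",(.467,-.305)),("plain",(.55,.013))):
        b=X[near(X,c,.12,.02,.06)];h=X[near(X,c,.12,.07,.11)]
        print(nm,rect(b),"handle",rect(h),len(h),np.median(h[:,2]))
    c=p["color"][...,::-1]
    if n=="top": ims=[c[125:215,125:215],c[140:230,315:405]]
    else: ims+=[c[115:205,185:275],c[220:310,300:390]]
g=[cv2.resize(i,(360,290),interpolation=cv2.INTER_CUBIC) for i in ims]
cv2.imwrite("pics/crop.png",np.vstack([np.hstack(g[:2]),np.hstack(g[2:])]))
print({k:np.round(v,3) for k,v in manip.get_state().items()})
E
```

```text
top keyed rim [512.9 270.  169.1 130.5  18.3] 1421 0.05436374808760215
 key 65 [0.548 0.276 0.074] 0.09089189517067145
notched [ 474.1 -307.5  149.6  110.8  161.3] handle [ 474.8 -305.5   68.    16.6  161.8] 160 0.0937491822061928
plain [554.4  14.5 151.7 110.1 164.3] handle [554.   14.7  71.   16.3 164. ] 148 0.09454491617984338
side keyed rim [512.5 272.9 177.3 136.1  17.6] 822 0.05417622469549256
 key 55 [0.565 0.284 0.073] 0.08857433684093712
notched [ 476.2 -305.5  153.1  113.4  162.6] handle [ 474.6 -305.8   70.1   17.9  162.3] 213 0.09237278314630556
plain [553.   17.1 153.4 116.7 164. ] handle [552.8  15.2  71.   18.6 166.5] 177 0.09006555811529131
{'clock': np.float64(1.0), 'joint_positions': array([55.56 , 16.655, -8.788, 64.556, -0.   , 82.02 ]), 'joint_vel': array([ 0.108,  0.044,  0.019, -0.007,  0.042, -0.078]), 'joint_efforts': array([-4.0000e-03, -5.3703e+01,  3.3164e+01,  2.0000e-03, -0.0000e+00,
       -0.0000e+00]), 'tcp_pos': array([0.234, 0.47 , 0.231]), 'tcp_rot': array([[-0.895,  0.446,  0.   ],
       [ 0.446,  0.895,  0.   ],
       [-0.   ,  0.   , -1.   ]]), 'contact_force': array([-0.582, -1.299, -0.797]), 'torque': array([-0.002,  0.005, -0.01 ]), 'grip_force': np.float64(0.0), 'finger_gap': np.float64(0.085)}
```

View pics/crop.png

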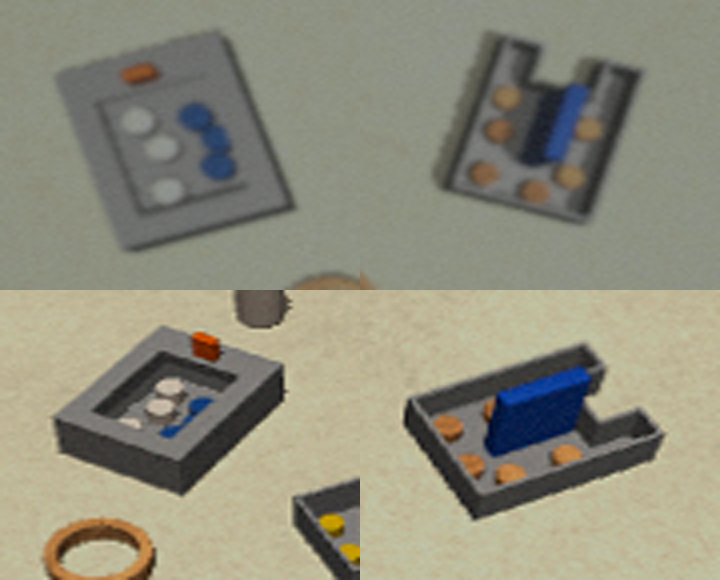

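The crop confirms it. The grey keyed tray has its key at the far end (yaw about +18°), and the blue-handled tray has its notch at the far right end (yaw about -18°). I'm moving above the handle now.

Call:
jog_arm(
  commands=[
    [[-0.936, -0.978, 0], 0, 1],
    [[-0.936, -0.978, 0], 0, 1],
    [[-0.936, -0.978, 0], 0, 1],
    [[-0.936, -0.978, 0], 0, 1],
    [[-0.936, -0.978, 0], 0, 1],
    [[-0.936, -0.978, 0], 0, 1],
  ],
  force=50,
)

```text
clock: 1.6
tcp_pos: [0.2948, 0.2754, 0.2316]
tcp_rot: [[-0.894, 0.448, 0.001], [0.448, 0.894, 0.001], [-0.0, 0.001, -1.0]]
contact_force: [-0.1, 0.6, 1.1]
finger_gap: 0.0852
grip_force: 0.0
```

Call:
jog_arm(
  commands=[
    [[-0.936, -0.978, 0], 0, 1],
    [[-0.936, -0.978, 0], 0, 1],
    [[-0.936, -0.978, 0], 0, 1],
    [[-0.936, -0.978, 0], 0, 1],
    [[-0.936, -0.978, 0], 0, 1],
    [[-0.936, -0.978, 0], 0, 1],
  ],
)

```text
clock: 2.2
tcp_pos: [0.3553, 0.0821, 0.2313]
tcp_rot: [[-0.894, 0.448, 0.0], [0.448, 0.894, 0.0], [0.0, 0.0, -1.0]]
contact_force: [-0.5, 1.1, 0.8]
finger_gap: 0.0855
grip_force: 0.0
```

Call:
jog_arm(
  commands=[
    [[-0.936, -0.978, 0], 0, 1],
    [[-0.936, -0.978, 0], 0, 1],
    [[-0.936, -0.978, 0], 0, 1],
    [[-0.936, -0.978, 0], 0, 1],
    [[-0.936, -0.978, 0], 0, 1],
    [[-0.936, -0.978, 0], 0, 1],
  ],
)

```text
clock: 2.8
tcp_pos: [0.4156, -0.1105, 0.2309]
tcp_rot: [[-0.896, 0.445, -0.001], [0.445, 0.896, 0.001], [0.001, 0.001, -1.0]]
contact_force: [0.2, 0.9, -0.0]
finger_gap: 0.0854
grip_force: 0.0
```

Call:
jog_arm(
  commands=[
    [[-0.936, -0.978, 0], -0.094, 1],
    [[-0.936, -0.978, 0], -0.094, 1],
    [[-0.936, -0.978, 0], -0.094, 1],
    [[-0.936, -0.978, 0], -0.094, 1],
    [[-0.936, -0.978, 0], -0.094, 1],
    [[-0.936, -0.978, 0], -0.094, 1],
    [[-0.936, -0.978, 0], -0.094, 1],
  ],
)

```text
clock: 3.5
tcp_pos: [0.4757, -0.3027, 0.2312]
tcp_rot: [[-0.952, 0.306, -0.001], [0.306, 0.952, 0.001], [0.001, 0.001, -1.0]]
contact_force: [0.2, -0.1, 0.1]
finger_gap: 0.0856
grip_force: 0.0
```

```bash
python3 - <<'E'
from h import *
s=manip.get_state();print(s["clock"],s["tcp_pos"].round(4) if hasattr(s["tcp_pos"],'round') else s["tcp_pos"],np.round(s["tcp_rot"],3),np.round(s["joint_positions"],1))
p=manip.camera("wrist");save(p,"pics/w1.png");X=cloud(p)
h=X[near(X,(.475,-.305),.07,.085,.105)];b=X[near(X,(.475,-.305),.12,.03,.055)]
print("handle",rect(h),len(h),np.median(h[:,2]),"walls",rect(b),len(b))
E
```

```text
3.5 [ 0.4757 -0.3027  0.2312] [[-0.952  0.306 -0.001]
 [ 0.306  0.952  0.001]
 [ 0.001  0.001 -1.   ]] [-39.9  21.   -2.6  66.5   0.  -22.1]
handle [ 474.6 -306.8   68.7   15.8  161.4] 1039 0.09476671653243804 walls [ 475.3 -307.2  149.5  110.2  161.9] 2363
```

View pics/w1.png

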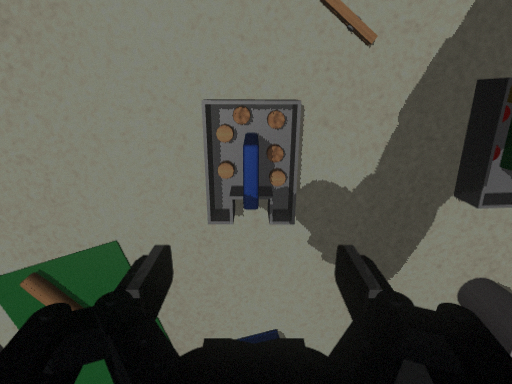

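The wrist view shows the blue handle at (251,172) with the notch below it at (252,210). The fingers are aligned with it, so I only need a 4 mm y correction before going down to z = 0.058.

Call:
jog_arm(
  commands=[
    [[0, -0.03, 0.3], 0, 1],
    [[0, -0.03, 0.6], 0, 1],
    [[0, -0.03, 0.75], 0, 1],
    [[0, -0.03, 0.75], 0, 1],
    [[0, -0.03, 0.75], 0, 1],
  ],
)

```text
clock: 4.05
tcp_pos: [0.4742, -0.3088, 0.1199]
tcp_rot: [[-0.951, 0.308, 0.0], [0.308, 0.951, -0.0], [-0.0, -0.0, -1.0]]
contact_force: [0.3, -0.1, 0.6]
finger_gap: 0.0852
grip_force: 0.0
```

Call:
jog_arm(
  commands=[
    [[0, 0, 0.2], 0, 1],
    [[0, 0, 0.33], 0, 1],
    [[0, 0, 0.403], 0, 1],
    [[0, 0, 0.403], 0, 1],
    [[0, 0, 0.403], 0, 1],
  ],
)

```text
clock: 4.55
tcp_pos: [0.4746, -0.3103, 0.0598]
tcp_rot: [[-0.951, 0.309, 0.001], [0.309, 0.951, -0.001], [-0.002, -0.001, -1.0]]
contact_force: [1.1, -0.1, 0.1]
finger_gap: 0.0854
grip_force: 0.0
```

Call:
jog_arm(
  commands=[
    [[0, 0, 0], 0, -1],
    [[0, 0, 0], 0, -1],
    [[0, 0, 0], 0, -1],
    [[0, 0, 0], 0, -1],
    [[0, 0, 0], 0, -1],
    [[0, 0, 0], 0, -1],
    [[0, 0, 0], 0, -1],
    [[0, 0, 0], 0, -1],
    [[0, 0, 0], 0, -1],
    [[0, 0, 0], 0, -1],
  ],
  force=50,
)

```text
clock: 5.55
tcp_pos: [0.474, -0.3095, 0.0586]
tcp_rot: [[-0.951, 0.309, 0.0], [0.309, 0.951, 0.001], [-0.0, 0.001, -1.0]]
contact_force: [1.5, 3.6, 5.2]
finger_gap: 0.0152
grip_force: 49.8
```

Call:
jog_arm(
  commands=[
    [[0, 0, -0.1], 0, -1],
    [[0, 0, -0.25], 0, -1],
    [[0, 0, -0.45], 0, -1],
    [[0, 0, -0.65], 0, -1],
    [[0, 0, -0.85], 0, -1],
    [[0, 0, -0.95], 0, -1],
    [[0, 0, -0.95], 0, -1],
    [[0, 0, -0.95], 0, -1],
  ],
)

```text
clock: 6.35
tcp_pos: [0.4734, -0.3097, 0.1998]
tcp_rot: [[-0.951, 0.309, -0.001], [0.309, 0.951, 0.001], [0.001, 0.0, -1.0]]
contact_force: [-0.3, 0.2, -4.6]
finger_gap: 0.0154
grip_force: 49.4
```

```bash
python3 - <<'E'
from h import *
s=manip.get_state();print(s["clock"],np.round(s["tcp_pos"],4),np.round(s["tcp_rot"],4),s["contact_force"],s["torque"])
p=manip.camera("side");save(p,"pics/s2.png",(200,100,500,325),2.5)
E
```

```text
6.35 [ 0.4734 -0.3097  0.1998] [[-9.510e-01  3.092e-01 -1.200e-03]
 [ 3.092e-01  9.510e-01  6.000e-04]
 [ 1.300e-03  2.000e-04 -1.000e+00]] [-0.32596182  0.23120936 -4.58098033] [ 0.00794971 -0.01548557 -0.00351398]
```

View pics/s2.png

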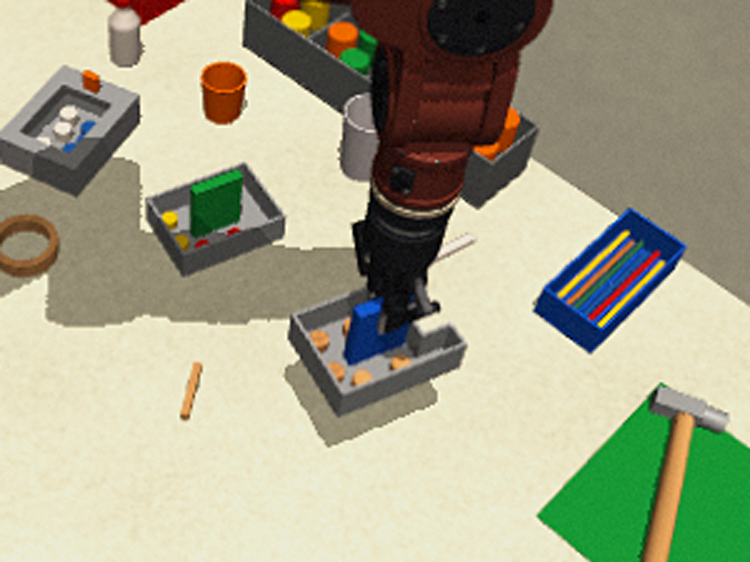

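The tray is held level: in the crop it hangs over its own shadow and the handle is square in the jaws. Next is the carry to (0.513, 0.271), turning +36° on the last leg.

Call:
jog_arm(
  commands=[
    [[0.05, 0.2, 0], 0, -1],
    [[0.12, 0.45, 0], 0, -1],
    [[0.18, 0.72, 0], 0, -1],
    [[0.237, 0.94, 0], 0, -1],
    [[0.237, 0.94, 0], 0, -1],
  ],
)

```text
clock: 6.9
tcp_pos: [0.4823, -0.1605, 0.1993]
tcp_rot: [[-0.952, 0.306, -0.003], [0.306, 0.952, 0.003], [0.004, 0.002, -1.0]]
contact_force: [1.1, -0.2, -4.7]
finger_gap: 0.0153
grip_force: 50.8
```

Call:
jog_arm(
  commands=[
    [[0.06, 0.25, 0], 0, -1],
    [[0.12, 0.5, 0], 0, -1],
    [[0.18, 0.75, 0], 0, -1],
    [[0.237, 0.94, 0], 0, -1],
    [[0.237, 0.94, 0], 0, -1],
  ],
)

```text
clock: 7.4
tcp_pos: [0.4924, -0.0168, 0.1995]
tcp_rot: [[-0.952, 0.306, -0.002], [0.306, 0.952, 0.001], [0.003, 0.001, -1.0]]
contact_force: [0.0, -1.1, -4.8]
finger_gap: 0.0156
grip_force: 51.8
```

Call:
jog_arm(
  commands=[
    [[0.06, 0.25, 0], 0, -1],
    [[0.12, 0.5, 0], 0, -1],
    [[0.18, 0.75, 0], 0, -1],
    [[0.237, 0.94, 0], 0, -1],
    [[0.237, 0.94, 0], 0, -1],
  ],
)

```text
clock: 7.9
tcp_pos: [0.5027, 0.1277, 0.1996]
tcp_rot: [[-0.952, 0.306, -0.002], [0.306, 0.952, 0.001], [0.002, 0.0, -1.0]]
contact_force: [0.8, -1.0, -4.5]
finger_gap: 0.0154
grip_force: 52.4
```

Call:
jog_arm(
  commands=[
    [[0.06, 0.25, 0], -0.06, -1],
    [[0.12, 0.5, 0], -0.13, -1],
    [[0.16, 0.7, 0], -0.2, -1],
    [[0.2, 0.82, 0], -0.27, -1],
    [[0.237, 0.9, 0], -0.34, -1],
    [[0.237, 0.94, 0], -0.4, -1],
    [[0.237, 0.94, 0], -0.4, -1],
    [[0.237, 0.94, 0], -0.4, -1],
  ],
)

```text
clock: 8.7
tcp_pos: [0.5129, 0.2694, 0.2]
tcp_rot: [[-0.952, -0.306, -0.001], [-0.306, 0.952, -0.001], [0.001, -0.001, -1.0]]
contact_force: [0.3, -0.5, -4.3]
finger_gap: 0.0155
grip_force: 52.6
```

```bash
python3 - <<'E'
from h import *
s=manip.get_state();t=np.array(s["tcp_pos"]);print(s["clock"],t.round(4),np.round(s["tcp_rot"],4))
g=[]
for n in("side","wrist","top"):
    p=manip.camera(n);X=cloud(p);g.append(p["color"][...,::-1])
    k=X[near(X,t,.15,.047,.060)]; b=X[near(X,t,.13,.165,.195)]
    hsv=cv2.cvtColor(p["color"],cv2.COLOR_RGB2HSV)
    bl=(hsv[...,0]>105)&(hsv[...,0]<130)&(hsv[...,1]>120)&near(X,t,.06,.14,.25)
    print(n,"keyed",rect(k) if len(k)>9 else'',len(k),"held",rect(b) if len(b)>9 else '',len(b),"blue",rect(X[bl]) if bl.sum()>9 else '',bl.sum())
cv2.imwrite("pics/over.png",np.hstack([cv2.resize(g[0][80:230,150:350],(400,300)),cv2.resize(g[1],(400,300))]))
E
```

```text
8.7 [0.5129 0.2694 0.2   ] [[-9.521e-01 -3.057e-01 -1.300e-03]
 [-3.057e-01  9.521e-01 -1.000e-03]
 [ 1.500e-03 -6.000e-04 -1.000e+00]]
side keyed [513.4 272.4 176.7 135.5  18.3] 639 held [513.1 269.8 155.6 117.4  17.3] 661 blue [513.3 263.9  74.8  32.  178.6] 299
wrist keyed [438.3 245.8 129.7  11.  107.8] 1649 held [501.7 263.8 125.9 110.7  17.7] 8158 blue [511.3 266.9  67.3  30.6   3.7] 5835
top keyed [516.8 259.6 169.1 108.6  17.8] 565 held [517.2 252.  149.2  78.8  17.1] 307 blue [490.5 259.   21.1  12.6  17.5] 70
```

View pics/over.png

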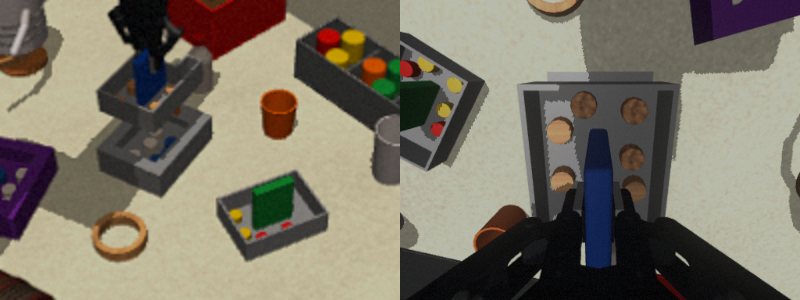

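The side view shows the held tray directly above the keyed tray, within about 2 mm and 1° by depth. The wrist view shows it square to the rim below. I'll make a small correction and lower in steps.

Call:
jog_arm(
  commands=[
    [[-0.005, 0.011, 0], -0.005, -1],
    [[-0.005, 0.011, 0.1], -0.005, -1],
    [[-0.005, 0.011, 0.2], -0.005, -1],
    [[-0.005, 0.011, 0.3], -0.005, -1],
    [[-0.005, 0.011, 0.4], -0.005, -1],
    [[-0.005, 0.011, 0.48], -0.005, -1],
    [[-0.005, 0.011, 0.5], -0.005, -1],
    [[-0.005, 0.011, 0.5], -0.005, -1],
    [[-0.005, 0.011, 0.5], -0.005, -1],
  ],
)

```text
clock: 9.75
tcp_pos: [0.5136, 0.2725, 0.1265]
tcp_rot: [[-0.949, -0.316, 0.001], [-0.316, 0.949, 0.0], [-0.001, 0.0, -1.0]]
contact_force: [-0.8, 0.1, -4.1]
finger_gap: 0.0157
grip_force: 52.5
```

```bash
python3 - <<'E'
from h import *
s=manip.get_state();t=np.array(s["tcp_pos"]);print(s["clock"],t.round(4),np.round(s["contact_force"],1))
p=manip.camera("side");q=manip.camera("wrist");X=cloud(p)
b=X[near(X,t,.13,.085,.118)];print("held",rect(b),"keyed",rect(X[near(X,t,.15,.03,.053)]))
cv2.imwrite("pics/low.png",np.hstack([cv2.resize(p["color"][100:205,185:290,::-1],(400,400),interpolation=2),cv2.resize(q["color"][...,::-1],(400,400))]))
E
```

```text
9.75 [0.5136 0.2725 0.1265] [-0.8  0.1 -4.1]
held [511.9 272.5 155.4 114.8  18.4] keyed [499.3 228.3 212.3 108.2 163.4]
```

View pics/low.png

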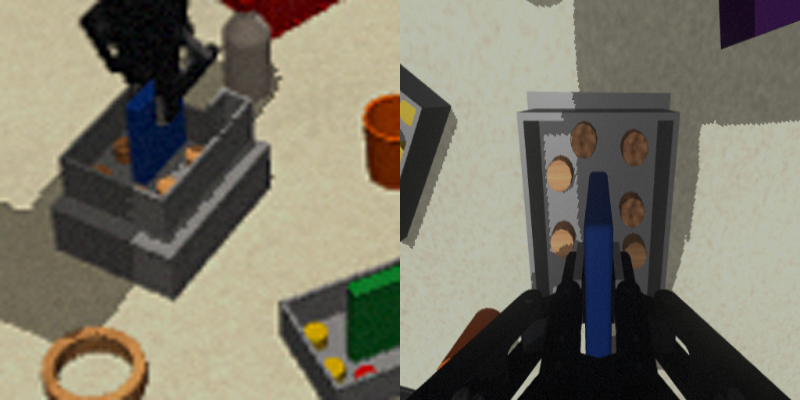

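The left view shows the tray level just above the rim with an even margin. The right view shows it centred over the keyed tray, and there's no contact force. Setting it down slowly.

Call:
jog_arm(
  commands=[
    [[0, 0, 0.015], 0, -1],
    [[0, 0, 0.03], 0, -1],
    [[0, 0, 0.045], 0, -1],
    [[0, 0, 0.055], 0, -1],
    [[0, 0, 0.065], 0, -1],
    [[0, 0, 0.072], 0, -1],
    [[0, 0, 0.078], 0, -1],
    [[0, 0, 0.078], 0, -1],
    [[0, 0, 0.078], 0, -1],
  ],
)

```text
clock: 10.75
tcp_pos: [0.5131, 0.2723, 0.1142]
tcp_rot: [[-0.949, -0.316, 0.0], [-0.316, 0.949, 0.0], [-0.0, -0.0, -1.0]]
contact_force: [-0.7, 0.4, -4.1]
finger_gap: 0.0156
grip_force: 52.5
```

Call:
jog_arm(
  commands=[
    [[0, 0, 0.004], 0, -1],
    [[0, 0, 0.008], 0, -1],
    [[0, 0, 0.008], 0, -1],
  ],
)

```text
clock: 11.05
tcp_pos: [0.5132, 0.2724, 0.1136]
tcp_rot: [[-0.949, -0.316, 0.001], [-0.316, 0.949, 0.0], [-0.001, 0.0, -1.0]]
contact_force: [-3.1, -1.8, 4.1]
finger_gap: 0.0155
grip_force: 53.7
```

Contact: the force changed from -4 N to +4 N, so the weight is off the gripper. I'll open and retreat straight up.

Call:
jog_arm(
  commands=[
    [[0, 0, 0], 0, -0.4],
    [[0, 0, 0], 0, -0.2],
    [[0, 0, 0], 0, 0.1],
    [[0, 0, 0], 0, 0.4],
    [[0, 0, 0], 0, 0.4],
    [[0, 0, 0], 0, 0.4],
    [[0, 0, 0], 0, 0.4],
  ],
)

```text
clock: 11.75
tcp_pos: [0.5131, 0.2723, 0.1129]
tcp_rot: [[-0.949, -0.316, -0.0], [-0.316, 0.949, 0.0], [0.0, 0.0, -1.0]]
contact_force: [0.5, -0.2, -0.6]
finger_gap: 0.0598
grip_force: 0.0
```

Call:
jog_arm(
  commands=[
    [[0, 0, -0.05], 0, 0.4],
    [[0, 0, -0.15], 0, 0.4],
    [[0, 0, -0.35], 0, 0.4],
    [[0, 0, -0.6], 0, 0.4],
    [[0, 0, -0.9], 0, 0.4],
    [[0, 0, -0.9], 0, 0.4],
    [[0.6, 0, -0.9], 0, 0.4],
    [[1, 0, -0.9], 0, 0.4],
    [[1, 0, -0.9], 0, 0.4],
    [[1, 0, -0.9], 0, 0.4],
    [[1, 0, -0.9], 0, 0.4],
  ],
)

```text
clock: 12.85
tcp_pos: [0.3705, 0.2248, 0.2487]
tcp_rot: [[-0.949, -0.317, 0.002], [-0.317, 0.949, 0.001], [-0.002, 0.0, -1.0]]
contact_force: [0.6, -0.4, -0.2]
finger_gap: 0.0599
grip_force: 0.0
```

```bash
python3 - <<'E'
from h import *
s=manip.get_state();print(s["clock"],np.round(s["tcp_pos"],3),np.round(s["contact_force"],1))
g=[];c=(.513,.271)
for n in("top","side"):
    p=manip.camera(n);X=cloud(p);g.append(p["color"][...,::-1])
    b=X[near(X,c,.13,.082,.108)];h=X[near(X,c,.09,.138,.16)];k=X[near(X,c,.13,.045,.062)]
    print(n,"tray",rect(b),"handle",rect(h),np.median(h[:,2]),"keyed",rect(k))
    w=b[(b[:,2]>.09)];A=np.c_[w[:,:2]-c,np.ones(len(w))];print(np.linalg.lstsq(A,w[:,2],rcond=None)[0].round(3))
    h=X[near(X,(.554,.0147),.12,.07,.11)];print("plain",rect(h))
cv2.imwrite("pics/end.png",np.hstack([cv2.resize(g[0][125:215,125:215],(400,400),interpolation=2),cv2.resize(g[1][100:205,185:290],(400,400),interpolation=2)]))
E
```

```text
12.85 [0.37  0.225 0.249] [ 0.6 -0.4 -0.2]
top tray [512.3 270.2 148.7 110.   18.7] handle [512.3 270.6  66.5  17.2  16.8] 0.14864248442539635 keyed [512.6 269.7 168.5 130.6  18.7]
[-0.003 -0.004  0.098]
plain [553.9  14.6  70.7  15.9 164.2]
side tray [511.3 273.7 156.7 116.2  18.6] handle [511.8 271.7  70.7  18.6  18.9] 0.14815864068904927 keyed [513.  271.7 175.  132.2  17.3]
[0.005 0.004 0.097]
plain [552.   16.5  70.8  21.  161.9]
```

View pics/end.png

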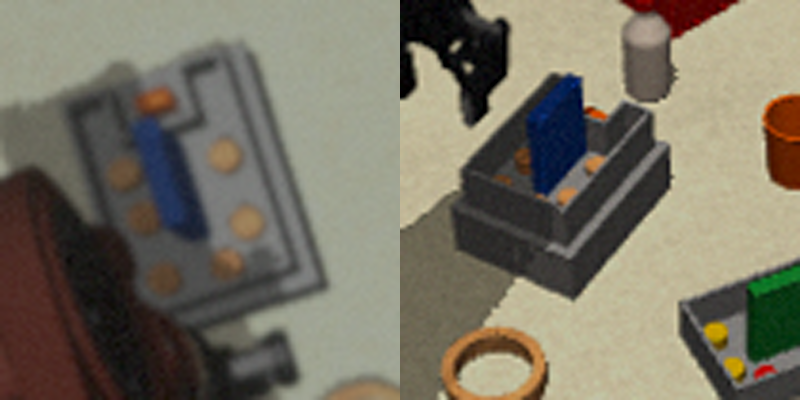

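The top view shows the orange key at (155,100) inside the notch. The tray is flat, square and centred within about 1 mm, and neither the keyed tray nor the green-handled tray has moved. Handing in.

```bash
python3 -c "
from cell import manip
print(manip.close_job())"
```

```text
the job is handed in; nothing more can be done
None
```

The notched tray sits flat and square on the grey keyed tray with its notch over the orange key, about 1 mm off centre by camera; it was set down gently and released, the keyed and green-handled trays stayed put, and the job was handed in at about 13 s.

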